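# Clear the washing slab

## Task

Clear up the washing slab: lay each scrubbing brush flat, bristles down, in the drip tray of its own colour, and nest the small pale-blue bowl upright and flat on the floor of the stacked pair of blue basins. Set things down gently rather than dropping them, and leave the stacked pair and the steel tin standing where they are.

Things in the scene. Friction and masses are not known exactly. Their poses are not given: they have to be found in the camera images.
- brush_red: loose scrubbing brush, red plastic back, pale bristles (132 x 46 mm) below, wooden bar on top as grip; 140 (x) x 54 (y) x 80 mm high, 0.2 kg, bristles down. Origin: centre of the bristles' underside; x along the brush (both ends alike), z up. The bar is 116 mm long (x), 26 mm wide (y), 56 to 80 mm above the origin; the red back spans 21 to 39 mm; between them two posts at x = +-42 mm
- brush_yellow: loose scrubbing brush, yellow plastic back, pale bristles (132 x 46 mm) below, wooden bar on top as grip; 140 (x) x 54 (y) x 80 mm high, 0.2 kg, bristles down. Origin: centre of the bristles' underside; x along the brush (both ends alike), z up. The bar is 116 mm long (x), 26 mm wide (y), 56 to 80 mm above the origin; the yellow back spans 21 to 39 mm; between them two posts at x = +-42 mm
- brush_green: loose scrubbing brush, green plastic back, pale bristles (132 x 46 mm) below, wooden bar on top as grip; 140 (x) x 54 (y) x 80 mm high, 0.2 kg, bristles down. Origin: centre of the bristles' underside; x along the brush (both ends alike), z up. The bar is 116 mm long (x), 26 mm wide (y), 56 to 80 mm above the origin; the green back spans 21 to 39 mm; between them two posts at x = +-42 mm
- tray_red: red plastic drip tray fixed to the slab, open on top, 176 (x) x 88 (y) x 20 mm high, walls and floor 5 mm thick, so 166 x 78 mm inside; home of the brush with the red back. Origin: centre of its underside, on the slab; x runs along its length, z up
- tray_yellow: yellow plastic drip tray fixed to the slab, open on top, 176 (x) x 88 (y) x 20 mm high, walls and floor 5 mm thick, so 166 x 78 mm inside; home of the brush with the yellow back. Origin: centre of its underside, on the slab; x runs along its length, z up
- tray_green: green plastic drip tray fixed to the slab, open on top, 176 (x) x 88 (y) x 20 mm high, walls and floor 5 mm thick, so 166 x 78 mm inside; home of the brush with the green back. Origin: centre of its underside, on the slab; x runs along its length, z up
- bowl_small: loose pale-blue round bowl, the smallest basin, upright on the slab: 110 mm across the rim, 84 mm across the foot, 60 mm high, about 0.1 kg. Its top 24 mm is an upright rim band 9 mm thick (outer radius 55, inner radius 46 mm) that can be pinched from above, one finger inside. Floor 5 mm thick. Origin: centre of its underside, z up
- basin_medium: the mid-blue basin, loose, already standing inside the large one: 200 mm across the rim, 80 mm high; the inside is 124 mm across at the floor and widens to about 178 mm at 56 mm height, rim opening 182 mm. Floor 5 mm thick. The small bowl stands flat in it with its underside 5 mm above this origin. Origin: centre of its underside (5 mm above the slab), z up
- basin_large: the large dark-blue basin, loose on the slab with the mid-blue one inside it: 260 mm across the rim, 90 mm high, floor 5 mm thick, 0.55 kg. Origin: centre of its underside, z up
- tin: steel tin with a black twist cap, standing loose among the other things, 70 mm across, 100 mm high, about 0.35 kg; not to be moved. Origin: centre of its underside, z up
Mind the look-alikes: they are no part of the job. Leave any purple look-alike of the bowl_small alone.

How it is judged:
At the end, for the whole second after the job is handed in: each brush flat (0.1 rad), at rest in its colour's tray: centres within 24 mm, lengths aligned within 0.35 rad; small bowl upright, at rest on the mid-blue basin's floor, centres within 24 mm; that basin within 40 mm of the large one's centre; large basin moved under 40 mm, tin upright, under 30 mm (horizontal distance between brush_red and tray_red below 0.024 m and z of brush_red in the frame of tray_red below 0.01 m and angle between each of brush_red, brush_yellow, brush_green, bowl_small, basin_medium, tin's own z axis and vertical below 0.1 rad and angle between the x axis of brush_red and the x axis of tray_red, either way round below 0.35 rad and linear speed of each of brush_red, brush_yellow, brush_green, bowl_small below 0.02 m/s and horizontal distance between brush_yellow and tray_yellow below 0.024 m and z of brush_yellow in the frame of tray_yellow below 0.01 m and angle between the x axis of brush_yellow and the x axis of tray_yellow, either way round below 0.35 rad and horizontal distance between brush_green and tray_green below 0.024 m and z of brush_green in the frame of tray_green below 0.01 m and angle between the x axis of brush_green and the x axis of tray_green, either way round below 0.35 rad and horizontal distance between bowl_small and basin_medium below 0.024 m and z of bowl_small in the frame of basin_medium below 0.012 m and horizontal distance between basin_medium and basin_large below 0.04 m and z of basin_medium in the frame of basin_large below 0.012 m and distance of basin_large from where it was at the start of the episode below 0.04 m and distance of tin from where it was at the start of the episode below 0.03 m); the robot touches nothing.
It fails at once if a brush or the small bowl is dropped: it moves faster than 0.7 m/s with no finger on it (a free fall of 25 mm) ((contact force between the fingers and brush_red below 0.05 N and linear speed of brush_red above 0.7 m/s) or (contact force between the fingers and brush_yellow below 0.05 N and linear speed of brush_yellow above 0.7 m/s) or (contact force between the fingers and brush_green below 0.05 N and linear speed of brush_green above 0.7 m/s) or (contact force between the fingers and bowl_small below 0.05 N and linear speed of bowl_small above 0.7 m/s)).
It fails at once if the tin is knocked over or pushed more than 30 mm (angle between tin's own z axis and vertical above 0.35 rad or distance of tin from where it was at the start of the episode above 0.03 m).
It fails at once if the stacked pair of basins is shoved more than 60 mm or the mid-blue basin is lifted out (distance of basin_large from where it was at the start of the episode above 0.06 m or z of basin_medium in the frame of basin_large above 0.05 m).
It also fails if it takes over 115 s, if anything falls off the work surface, if the arm or the gripper's body presses on something with over 40 N, if the wrist force passes 120 N, or if a joint passes its speed limit or range.

## Robot

A 6-joint arm with a two-finger parallel gripper is mounted at the origin on the work surface. World frame = base frame: x ahead of the robot, y to its left, z up, the work surface at z = 0. Lengths are in m, angles in rad, forces in N, time in s.
With the tool pointing down it reaches from about 0.225 to 0.875 m from the base axis. Payload 3.4 kg.
Tool frame: the origin (TCP) lies at the very end of the fingers, on their centre line; the grasp point (between the pads) lies 19 mm behind it; z points along the fingers, y is the line along which they close (so a half turn about z gives the same grasp; the last joint's range is limited). The gripper opens to 85 mm and grips with 20 to 120 N. Pads are 22 mm wide; open, the fingers measure 114 mm over their backs; the gripper's body (76 mm by 85 mm) begins 54 mm behind the grasp point. The pads swing forward as they close: fully open they stand 13 mm farther back than shut.
Start: joints at [1.174, 0.276, 1.505, -0, 1.361, -0.121], TCP at [0.157, 0.553, 0.231] pointing down, gripper open.
Joint ranges: [-2.89, 2.89], [-0.75, 2.08], [0.22, 2.7], [-1.18, 4.32], [0.11, 2.71], [-2.7, 2.7]. Speed limits (rad/s): [2.57, 2.57, 3.14, 3.14, 3.14, 3.14].

## Interface

Orientations are given as a unit quaternion [w, x, y, z].
In Python, from rig import manip, eyes gives the robot as it stands.
- The arm moves only by the tool servo_tool, never from a script. Its argument "series" is text: rows parted by semicolons, each of 7 numbers parted by spaces: the shift along the tool's x, y, z in m, then the turn, a rotation vector about the tool's x, y, z in degrees, then the closure, from 0 (fully open) to 1 (shut). In form: dx dy dz ax ay az fingers; .... A call has 1 to 5 rows; each row is the pose to reach, as a shift and turn from the pose commanded when the call began, along the tool's axes at that moment; what a row does not reach only later rows make up. A row lasts 1/10 s, in which the tool goes at most 50 mm and 8.59 degrees, less where a joint would pass 70% of its speed; a pose out of reach is approached as far as the arm can. A call with a gripper value outside its range is refused whole. The fingers move at their own pace and stop on an object; "squeeze" is the grip in N (left out, the last holds). Time passes only in rows, so rows that repeat a pose let the fingers close. It gives the time, the measured TCP pose, the force, the opening and the grip force at its end, in the units of the state.
- manip.get_state(): the state, without advancing time (a new reading comes with each control period).
- eyes.get_image(name): name is "side" or "top"; returns the picture (480x640x3 uint8, red, green, blue); there is no depth.
- eyes.camera_info(name): a dict with "fx", "fy", "cx", "cy" (pixels), "eye" and "orientation" of the camera in the world. Camera axes: x right, y down, z forward; pixel columns grow to the right and rows downward; lengths in m; the calibration is good to about 2 mm. A picture is of the moment at which its call begins. camera_info takes no time and is no camera call.
- manip.sign_off(): hands the job in; it is judged then, once.
The state is a dict: "clock": time; "qpos": joint angles; "qd": joint speeds; "effort": joint torques, N m; "position": TCP position; "ee_rot": TCP orientation; "contact_force": force on the tool from outside, world axes, zero at the start; "moment": the same for the moment, N m; "width": finger opening in m; "gripper_force": force on a finger pad.
Only numpy, scipy, OpenCV 4.12 (cv2) and the standard library are available. Lean on these libraries where they do the work, as an engineer would, in place of code of your own. Each camera call takes 0.05 s, during which the arm holds its last target. There are 200 camera calls.

## Working session

There is one attempt and no reset: what is moved stays moved. The work goes in short steps, Python scripts to look and compute and a tool call to move; the robot and the scene stay as the last step left them, time stands still between calls to the robot, and variables do not carry over. Pictures are saved under pics/ and viewed, at most 14 in all, crops included, and the job is handed in when it is done.

Besides the shell and the picture viewer there is one more tool, called after "Request:" as name(argument=value, ...) on one line, values as JSON. servo_tool: Moves the arm, as the interface text tells. Its arguments: {"type":"object","properties":{"series":{"type":"string"},"squeeze":{"type":"number"}},"required":["series"]}

```bash
ls; mkdir -p pics; python3 - <<'E'
from rig import manip, eyes
import cv2
for n in("top","side"):
    print(eyes.camera_info(n)); cv2.imwrite(f"pics/{n}0.png",eyes.get_image(n)[:,:,::-1])
print(manip.get_state())
E
```

```text
pics
{'fx': 534.267661189216, 'fy': 534.267661189216, 'cx': 318.7873785082722, 'cy': 238.87955061216397, 'eye': array([0.25013993, 0.04015821, 1.21204058]), 'orientation': array([-0.05657382,  0.71342894, -0.69489643,  0.07026734])}
{'fx': 496.40088916327323, 'fy': 496.40088916327323, 'cx': 322.48986417784783, 'cy': 245.66997577193698, 'eye': array([ 0.20561863, -0.6066957 ,  0.77842422]), 'orientation': array([-0.36362527,  0.91241925, -0.17139764,  0.07675034])}
{'clock': 0.1, 'qpos': array([ 1.17400756e+00,  2.76522580e-01,  1.50595214e+00,  2.65276827e-05,
        1.36069788e+00, -1.20996177e-01]), 'qd': array([-0.00101021, -0.00137032, -0.00190974,  0.00106944, -0.00139088,
        0.0005128 ]), 'effort': array([ 1.10129160e-03, -4.17696834e+01, -2.46403456e+01, -8.87337478e-05,
        5.76417850e-03,  1.94057651e-05]), 'position': array([0.15640006, 0.55286205, 0.23055311]), 'ee_rot': array([-2.14778795e-04,  1.37462390e-01,  9.90506672e-01, -7.60325957e-04]), 'contact_force': array([ 0.37665552, -0.9860266 , -0.30438564]), 'moment': array([-0.01210406,  0.05331912, -0.00146885]), 'gripper_force': 0.0, 'width': 0.08515231683498678}
```

View pics/top0.png

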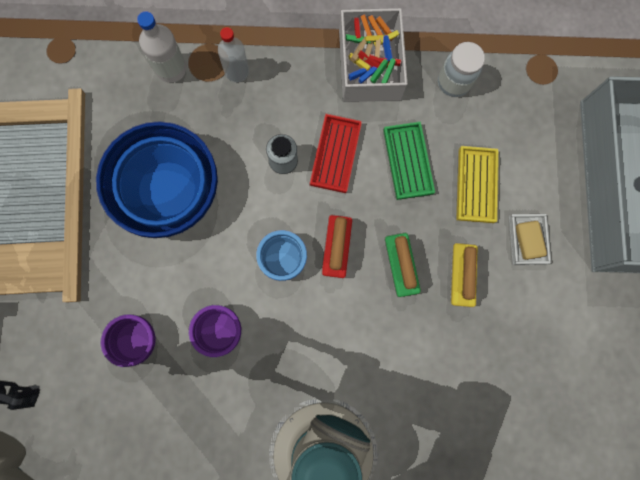

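View pics/side0.png

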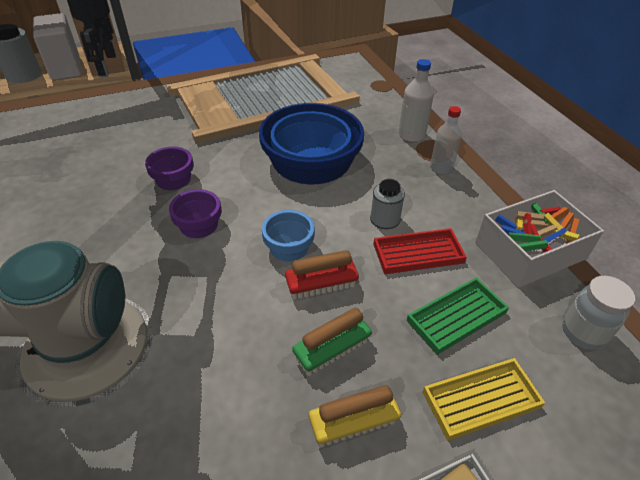

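The top view shows the brushes at about px (338,246) red, (403,265) green and (465,275) yellow. The trays are at (336,153), (410,160) and (478,184), the bowl at (282,256), the stack at (158,180) and the tin at (283,152). The side view confirms that everything stands upright.

```bash
cat > h.py <<'E'
import numpy as np, cv2
from scipy.spatial.transform import Rotation as R
from rig import manip, eyes
def cam(n):
    c=eyes.camera_info(n); q=c['orientation']; return c,R.from_quat([q[1],q[2],q[3],q[0]])
def ray(n,uv):
    c,r=cam(n); uv=np.atleast_2d(np.asarray(uv,float))
    d=r.apply(np.c_[(uv[:,0]-c['cx'])/c['fx'],(uv[:,1]-c['cy'])/c['fy'],np.ones(len(uv))]); return c['eye'],d
def plane(n,uv,z):
    e,d=ray(n,uv); return e+d*((z-e[2])/d[:,2])[:,None]
def tri(a,b):
    e1,d1=ray('top',a);e2,d2=ray('side',b);d1=d1[0];d2=d2[0]
    s=np.linalg.lstsq(np.c_[d1,-d2],e2-e1,rcond=None)[0]; p,q=e1+s[0]*d1,e2+s[1]*d2
    return (p+q)/2,np.linalg.norm(p-q)
HS=dict(red=[(0,170,70),(4,255,255)],yellow=[(22,150,90),(32,255,255)],green=[(50,120,50),(75,255,255)],
 wood=[(6,70,50),(18,190,220)],pale=[(100,80,120),(108,190,255)],blue=[(106,190,30),(120,255,255)])
def blobs(im,c,amin=300):
    hsv=cv2.cvtColor(im,cv2.COLOR_RGB2HSV); m=cv2.inRange(hsv,*map(np.array,HS[c]))
    m=cv2.morphologyEx(m,cv2.MORPH_CLOSE,np.ones((5,5)))
    cs=cv2.findContours(m,cv2.RETR_EXTERNAL,cv2.CHAIN_APPROX_NONE)[0]
    return sorted([k for k in cs if cv2.contourArea(k)>amin],key=cv2.contourArea,reverse=True)
def rect(n,k,z):
    P=plane(n,k[:,0,:],z)[:,:2]*1000
    (cx,cy),(w,h),a=cv2.minAreaRect(P.astype(np.float32))
    if w<h: w,h,a=h,w,a+90
    return np.round([cx,cy,w,h,(a+90)%180-90],1)
E
python3 - <<'E'
from h import *
im=cv2.imread('pics/top0.png')[:,:,::-1].copy(); si=cv2.imread('pics/side0.png')[:,:,::-1].copy()
for c in('red','yellow','green'):
    print(c,[ (rect('top',k,.02),rect('top',k,.039)) for k in blobs(im,c)])
print('wood',[(cv2.minAreaRect(k)[0],rect('top',k,.07)) for k in blobs(im,'wood')if 300<cv2.contourArea(k)<2500])
print('woodside',[(cv2.minAreaRect(k)[0],cv2.contourArea(k)) for k in blobs(si,'wood')])
print('pale',[(cv2.minAreaRect(k),rect('top',k,.06)) for k in blobs(im,'pale')])
print('paleside',[cv2.boundingRect(k) for k in blobs(si,'pale')])
print('blue',[(cv2.boundingRect(k),rect('top',k,.09)) for k in blobs(im,'blue')])
E
```

```text
red [(array([673.1, -13.9, 177.1,  86.4, -10.7]), array([666.4, -13. , 174.3,  85. , -10.7])), (array([452. , -21.5, 137.9,  52.6,  -6.1]), array([448.8, -20.5, 135.7,  51.8,  -6.1]))]
yellow [(array([ 607.5, -345.8,  177.5,   90.9,   -3.1]), array([ 601.8, -339.6,  174.7,   89.5,   -3.1])), (array([ 394.6, -309.2,  139.3,   53. ,   -2.7]), array([ 392.3, -303.7,  137.1,   52.2,   -2.7]))]
green [(array([ 660.7, -185.8,  176.9,   89.8,   10.5]), array([ 654.1, -182.2,  174.1,   88.4,   10.5])), (array([ 414.2, -170. ,  138.5,   53.1,   12.2]), array([ 411.5, -166.7,  136.3,   52.3,   12.2]))]
wood [((337.708740234375, 243.02407836914062), array([450.4, -20.9, 116.3,  26.9,  -5.6])), ((469.31573486328125, 272.5271911621094), array([ 393.5, -306.6,  111.8,   25.5,   -3.3])), ((405.4175720214844, 262.12939453125), array([ 412.5, -168. ,  112.2,   23.9,   12.4])), ((375.498291015625, 23.970687866210938), array([ 974.7, -100.2,   69.5,   54.9,  -84.2])), ((365.0, 53.0), array([905.1, -81.4,  65.3,  60.6, -15.7]))]
woodside [((320.2659912109375, 73.38137817382812), 23830.5), ((355.65301513671875, 402.8896789550781), 1266.0), ((487.0, 173.5), 1104.0), ((332.5355224609375, 328.155517578125), 935.5), ((548.020263671875, 223.85374450683594), 856.5), ((321.305908203125, 262.0510559082031), 800.5), ((583.5146484375, 270.5155944824219), 359.5)]
pale [(((281.5, 255.0), (50.0, 49.0), 90.0), array([422.1, 100.7, 110. , 106.8,   1.6]))]
paleside [(262, 210, 52, 37)]
blue [((97, 123, 120, 114), array([578.7, 374.4, 257.5, 250.4,  70.5]))]
```

```bash
cat >> h.py <<'E'
def go(x,y,z,phi):
    s=manip.get_state(); p=s['position']*1000; q=s['ee_rot']; r=R.from_quat([q[1],q[2],q[3],q[0]])
    v=r.apply([0,1,0]); ph=np.degrees(np.arctan2(v[1],v[0])); t=np.array([x,y,z])-p; az=(ph-phi+90)%180-90
    print('clk',round(s['clock'],2),'pos',p.round(1),'phi',round(ph,1),'tilt',np.round(r.apply([0,0,1])[:2],3),'shift mm',r.inv().apply(t).round(1),'az',round(az,1),'w',round(s['width']*1000,1),'q',s['qpos'].round(2))
E
python3 - <<'E'
from h import *
im=cv2.imread('pics/top0.png')[:,:,::-1].copy()
hsv=cv2.cvtColor(im,cv2.COLOR_RGB2HSV)
print('row178',[tuple(map(int,hsv[178,u])) for u in range(94,222,2)])
print('col158',[tuple(map(int,hsv[v,158])) for v in range(120,240,2)])
cv2.imwrite('pics/c.png',cv2.resize(im[110:250,85:325,::-1],None,fx=3,fy=3,interpolation=cv2.INTER_CUBIC))
go(422,151,160,90)
E
```

```text
row178 [(30, 12, 106), (112, 126, 113), (111, 200, 111), (111, 221, 60), (111, 219, 43), (111, 215, 57), (110, 221, 53), (110, 231, 53), (111, 217, 53), (108, 202, 124), (108, 192, 161), (108, 202, 115), (109, 203, 68), (109, 196, 87), (109, 210, 90), (108, 212, 88), (109, 206, 88), (108, 209, 88), (109, 209, 88), (108, 206, 89), (108, 209, 88), (108, 206, 89), (109, 203, 89), (109, 204, 90), (109, 207, 100), (108, 205, 103), (108, 206, 104), (108, 202, 105), (108, 204, 104), (108, 197, 149), (107, 194, 163), (107, 196, 163), (107, 194, 163), (107, 192, 163), (107, 194, 163), (107, 193, 164), (108, 193, 164), (108, 193, 164), (108, 193, 164), (108, 194, 164), (108, 194, 164), (108, 196, 163), (108, 194, 164), (108, 194, 164), (108, 194, 164), (108, 194, 164), (107, 197, 163), (108, 196, 155), (108, 198, 139), (108, 201, 138), (108, 204, 130), (108, 206, 130), (108, 202, 131), (108, 196, 155), (107, 194, 163), (108, 206, 109), (109, 216, 52), (111, 211, 41), (112, 205, 41), (111, 204, 101), (110, 205, 113), (111, 196, 69), (60, 3, 80), (30, 11, 89)]
col158 [(30, 7, 103), (112, 158, 10
[... 420 characters left out ...]
, (108, 192, 163), (107, 194, 163), (107, 194, 163), (107, 194, 163), (107, 194, 164), (108, 193, 165), (107, 194, 164), (107, 196, 164), (108, 194, 164), (107, 194, 164), (108, 194, 164), (108, 193, 165), (107, 194, 164), (107, 194, 164), (107, 194, 164), (108, 193, 156), (108, 195, 149), (108, 195, 149), (108, 194, 139), (108, 202, 92), (109, 206, 84), (109, 207, 74), (108, 208, 76), (108, 205, 108), (107, 190, 164), (108, 193, 139), (109, 204, 70), (111, 213, 48), (112, 215, 38), (111, 214, 93), (111, 193, 119), (111, 205, 82), (30, 7, 116)]
clk 0.1 pos [156.4 552.9 230.6] phi 74.2 tilt [-0.001 -0.001] shift mm [-365.  -314.2   71. ] az -15.8 w 85.2 q [ 1.17  0.28  1.51  0.    1.36 -0.12]
```

View pics/c.png

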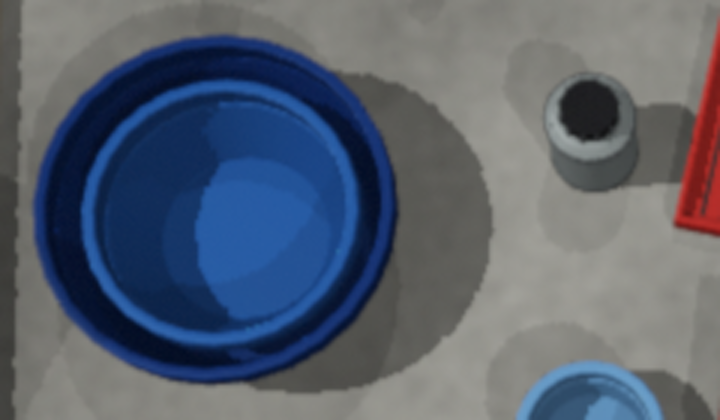

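The crop shows the mid-blue rim spanning x 81–361, y 79–347, so its centre is at image px (158.7,181). The dark rim's centre is at px (156.7,179.5), and the tin's top at px (282,149).

```bash
python3 - <<'E'
from h import *
for uv,z in(((158.7,181),.085),((156.7,179.5),.09),((282,149),.09)): print(plane('top',uv,z).round(3))
E
```

```text
[[0.573 0.372 0.085]]
[[0.575 0.375 0.09 ]]
[[0.653 0.107 0.09 ]]
```

Request:
servo_tool(series="-0.045 -0.04 0.01 0 0 -5 0.5; -0.09 -0.08 0.02 0 0 -10 0.5; -0.135 -0.115 0.03 0 0 -15.8 0.5; -0.17 -0.15 0.03 0 0 -15.8 0.5; -0.2 -0.18 0.03 0 0 -15.8 0.5")

```text
clock: 0.6
position: [0.2896, 0.3422, 0.2011]
ee_rot: [-0.0, -0.0, 1.0, -0.0]
contact_force: [1.2, 0.0, 0.7]
width: 0.0427
gripper_force: 0.0
```

Request:
servo_tool(series="-0.03 -0.043 0.01 0 0 0 0.5; -0.06 -0.086 0.02 0 0 0 0.5; -0.09 -0.13 0.03 0 0 0 0.5; -0.122 -0.174 0.04 0 0 0 0.5; -0.122 -0.174 0.04 0 0 0 0.5")

```text
clock: 1.1
position: [0.4131, 0.1665, 0.1609]
ee_rot: [-0.0, 0.002, 1.0, -0.001]
contact_force: [-0.4, 0.9, -0.6]
width: 0.0424
gripper_force: 0.0
```

```bash
python3 -c "
from h import *
go(422,151,100,90)"
```

```text
clk 1.1 pos [413.1 166.5 160.9] phi 89.8 tilt [-0.    -0.002] shift mm [ -9.  -15.4  60.9] az -0.2 w 42.4 q [ 0.23  0.14  1.88 -0.    1.13 -1.34]
```

Request:
servo_tool(series="0 0 0.03 0 0 0 0.5; 0 0 0.06 0 0 0 0.5; 0 0 0.06 0 0 0 0.5")

```text
clock: 1.4
position: [0.408, 0.1689, 0.0987]
ee_rot: [-0.004, 0.0, 1.0, -0.001]
contact_force: [-1.0, 0.2, -0.6]
width: 0.0427
gripper_force: 0.0
```

```bash
python3 -c "
from h import *
go(422,151,40,90)
im=eyes.get_image('top'); cv2.imwrite('pics/t1.png',cv2.resize(im[180:330,200:400,::-1],None,fx=3,fy=3))"
```

```text
clk 1.4 pos [408.  168.9  98.7] phi 89.9 tilt [-0.009 -0.002] shift mm [-14.6 -17.8  58.6] az -0.1 w 42.7 q [ 0.23  0.21  1.97  0.    0.97 -1.34]
```

View pics/t1.png

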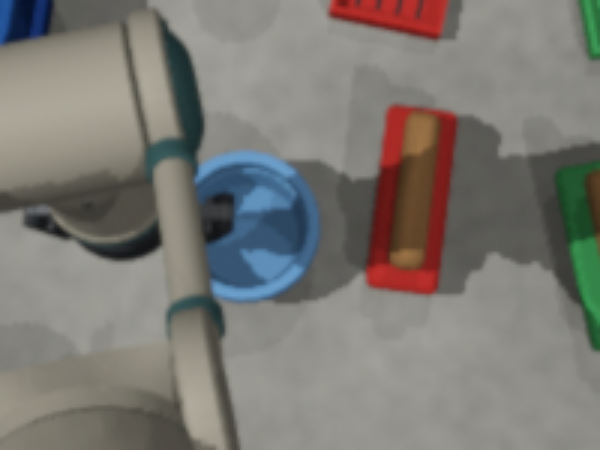

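The crop shows the inner finger over the bowl interior, about 14 mm short in x. I'll correct that and descend.

Request:
servo_tool(series="-0.0145 -0.018 0 0 0 0 0.5; -0.0145 -0.018 0.02 0 0 0 0.5; -0.0145 -0.018 0.045 0 0 0 0.5; -0.0145 -0.018 0.065 0 0 0 0.5; -0.0145 -0.018 0.065 0 0 0 0.5")

```text
clock: 1.95
position: [0.4249, 0.1522, 0.0363]
ee_rot: [-0.001, -0.0, 1.0, -0.0]
contact_force: [-0.5, 1.0, -0.7]
width: 0.0427
gripper_force: 0.0
```

```bash
python3 -c "
from h import *
go(422,151,33,90)"
```

```text
clk 1.95 pos [424.9 152.2  36.3] phi 90.0 tilt [-0.003 -0.   ] shift mm [ 2.9 -1.2  3.3] az 0.0 w 42.7 q [ 0.19  0.3   2.04  0.    0.8  -1.38]
```

Now close.

Request:
servo_tool(series="0 0 0.001 0 0 0 0.8; 0 0 0.001 0 0 0 1; 0 0 0.001 0 0 0 1; 0 0 0.001 0 0 0 1; 0 0 0.001 0 0 0 1", squeeze=35)

```text
clock: 2.45
position: [0.427, 0.1526, 0.0372]
ee_rot: [0.002, 0.0, 1.0, 0.0]
contact_force: [-1.5, 0.1, 7.1]
width: 0.0077
gripper_force: 37.9
```

```bash
python3 -c "
from h import *
go(573,422,180,90)"
```

```text
clk 2.45 pos [427.  152.6  37.2] phi 90.0 tilt [0.003 0.001] shift mm [-146.5  269.6 -142.1] az -0.0 w 7.7 q [ 0.19  0.3   2.04  0.    0.8  -1.38]
```

Request:
servo_tool(series="0 0 -0.01 0 0 0 1; 0 0 -0.03 0 0 0 1; 0 0 -0.06 0 0 0 1; 0 0 -0.1 0 0 0 1; 0 0 -0.13 0 0 0 1")

```text
clock: 2.95
position: [0.426, 0.1522, 0.1685]
ee_rot: [0.001, -0.0, 1.0, 0.0]
contact_force: [0.9, 0.0, -1.3]
width: 0.0078
gripper_force: 36.9
```

```bash
python3 -c "
from h import *
go(577,423,180,90)
im=eyes.get_image('side'); cv2.imwrite('pics/s1.png',im[100:350,150:450,::-1])"
```

```text
clk 2.95 pos [426.  152.2 168.5] phi 90.0 tilt [0.002 0.001] shift mm [-151.   270.8  -11. ] az 0.0 w 7.8 q [ 0.19  0.14  1.85  0.    1.15 -1.38]
```

View pics/s1.png

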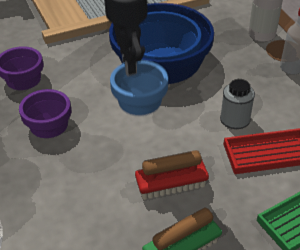

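The bowl is held level, at crop px (140,87). Next I'll carry it to the stack.

Request:
servo_tool(series="-0.015 0.027 0 0 0 0 1; -0.035 0.062 0 0 0 0 1; -0.055 0.098 0 0 0 0 1; -0.075 0.134 0 0 0 0 1; -0.095 0.17 0 0 0 0 1")

```text
clock: 3.5
position: [0.5211, 0.3235, 0.1662]
ee_rot: [0.0, -0.0, 1.0, -0.0]
contact_force: [0.7, -0.4, -0.4]
width: 0.008
gripper_force: 36.9
```

Request:
servo_tool(series="-0.015 0.03 0 0 0 0 1; -0.03 0.06 0 0 0 0 1; -0.045 0.085 0 0 0 0 1; -0.055 0.1 0 0 0 0 1; -0.055 0.1 0 0 0 0 1")

```text
clock: 4.0
position: [0.5766, 0.4242, 0.1653]
ee_rot: [0.0, -0.001, 1.0, 0.0]
contact_force: [-0.2, -0.6, -1.3]
width: 0.008
gripper_force: 36.9
```

```bash
python3 -c "
from h import *
go(577,423,168,90)"
```

```text
clk 4.0 pos [576.6 424.2 165.3] phi 90.1 tilt [0.001 0.001] shift mm [-0.4 -1.2 -2.7] az 0.1 w 8.0 q [ 0.54  0.52  1.27  0.    1.35 -1.04]
```

Request:
servo_tool(series="0 0 0.02 0 0 0 1; 0 0 0.045 0 0 0 1; 0 0 0.07 0 0 0 1; 0 0 0.09 0 0 0 1; 0 0 0.105 0 0 0 1")

```text
clock: 4.5
position: [0.5745, 0.4207, 0.0596]
ee_rot: [-0.001, 0.0, 1.0, -0.001]
contact_force: [0.4, 0.9, -0.5]
width: 0.0082
gripper_force: 36.9
```

```bash
python3 -c "
from h import *
go(577,423,47,90); print(manip.get_state()['contact_force'])
for n in('top','side'):
    im=eyes.get_image(n); k=blobs(im,'pale',100)
    print([cv2.boundingRect(c) for c in k]); cv2.imwrite('pics/b_%s.png'%n, cv2.resize(im[100:260,80:280,::-1] if n=='top' else im[80:200,230:390,::-1],None,fx=3,fy=3))"
```

```text
clk 4.5 pos [574.5 420.7  59.6] phi 90.0 tilt [-0.002 -0.002] shift mm [-2.5  2.3 12.6] az -0.0 w 8.2 q [ 0.53  0.6   1.41 -0.    1.14 -1.04]
[ 0.37324145  0.88211338 -0.51796692]
[(144, 155, 41, 53)]
[]
```

View pics/b_side.png

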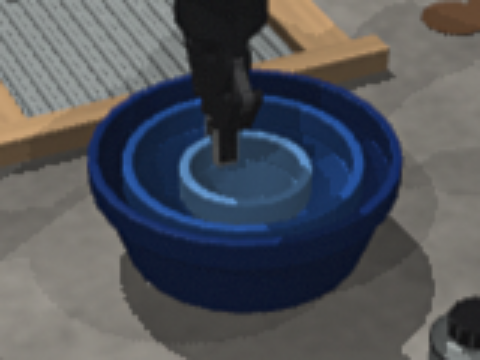

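The bowl is centred inside the mid basin, at crop px (246,175), and still raised. I'll lower it slowly.

Request:
servo_tool(series="0 0 0.004 0 0 0 1; 0 0 0.007 0 0 0 1; 0 0 0.01 0 0 0 1; 0 0 0.012 0 0 0 1; 0 0 0.013 0 0 0 1")

```text
clock: 5.1
position: [0.5758, 0.4222, 0.048]
ee_rot: [0.0, -0.0, 1.0, 0.0]
contact_force: [0.3, 0.2, -1.3]
width: 0.0079
gripper_force: 36.9
```

Request:
servo_tool(series="0 0 0.001 0 0 0 1; 0 0 0.002 0 0 0 1; 0 0 0.003 0 0 0 1; 0 0 0.003 0 0 0 1")

```text
clock: 5.5
position: [0.5759, 0.4227, 0.0472]
ee_rot: [0.001, -0.0, 1.0, 0.001]
contact_force: [-2.8, -1.3, 8.8]
width: 0.0082
gripper_force: 38.5
```

Request:
servo_tool(series="0 0 -0.001 0 0 0 0.85; 0 0 -0.001 0 0 0 0.78; 0 0 -0.001 0 0 0 0.76; 0 0 -0.001 0 0 0 0.76")

```text
clock: 5.9
position: [0.5757, 0.422, 0.0455]
ee_rot: [-0.0, 0.0, 1.0, -0.0]
contact_force: [-0.5, 1.2, -0.4]
width: 0.0203
gripper_force: 0.0
```

Request:
servo_tool(series="0 0 -0.01 0 0 0 0.76; 0 0 -0.025 0 0 0 0.76; 0 0 -0.05 0 0 0 0.76; 0 0 -0.08 0 0 0 0.74; 0 0 -0.11 0 0 0 0.6")

```text
clock: 6.4
position: [0.576, 0.4223, 0.1584]
ee_rot: [0.001, 0.0, 1.0, 0.0]
contact_force: [-0.1, 0.3, -0.1]
width: 0.0335
gripper_force: 0.0
```

```bash
python3 -c "
from h import *
go(450,-21,160,84.2)"
```

```text
clk 6.4 pos [576.  422.3 158.4] phi 90.0 tilt [0.001 0.001] shift mm [ 126.  -443.3   -2.1] az 5.8 w 33.5 q [ 0.54  0.53  1.29  0.    1.33 -1.04]
```

Request:
servo_tool(series="0.012 -0.042 0 0 0 1 0.4; 0.024 -0.084 0 0 0 2 0.4; 0.036 -0.126 0 0 0 3 0.4; 0.048 -0.168 0 0 0 4 0.4; 0.06 -0.21 0 0 0 5.8 0.4")

```text
clock: 6.9
position: [0.5157, 0.2108, 0.1576]
ee_rot: [0.001, 0.051, 0.999, 0.0]
contact_force: [0.8, -0.5, -0.8]
width: 0.0511
gripper_force: 0.0
```

```bash
python3 -c "
from h import *
go(450,-21,160,84.2)
im=eyes.get_image('top'); cv2.imwrite('pics/t2.png', cv2.resize(im[100:260,80:280,::-1],None,fx=3,fy=3))
k=blobs(im,'pale')[0]; print(cv2.minEnclosingCircle(k), plane('top',cv2.minEnclosingCircle(k)[0],.07), rect('top',k,.07))"
```

```text
clk 6.9 pos [515.7 210.8 157.6] phi 84.2 tilt [0.003 0.001] shift mm [  41.8 -237.3   -2.7] az -0.0 w 51.1 q [ 0.26  0.3   1.66 -0.    1.18 -1.21]
((170.98780822753906, 194.06097412109375), 28.22228240966797) [[0.54850376 0.34700057 0.07      ]] [549.3 343.5 126.9  44.9   0.9]
```

View pics/t2.png

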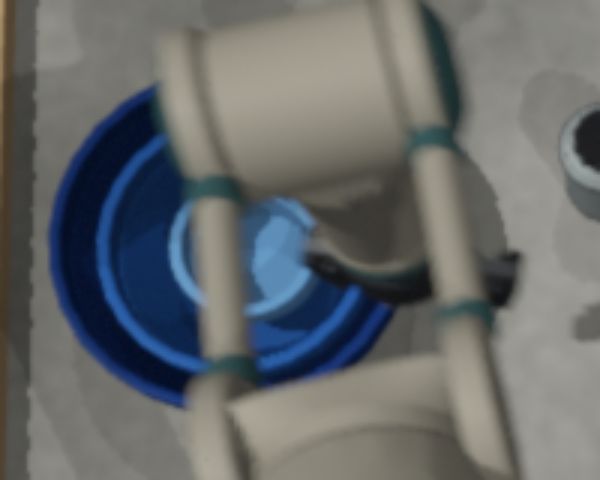

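The view is partly hidden, but the bowl looks flat on the basin floor. I'll check it again later. Next is the red brush.

Request:
servo_tool(series="0.008 -0.047 0 0 0 0 0.4; 0.016 -0.094 0 0 0 0 0.4; 0.025 -0.141 0 0 0 0 0.4; 0.033 -0.188 0 0 0 0 0.4; 0.042 -0.237 0 0 0 0 0.4")

```text
clock: 7.45
position: [0.4503, -0.0209, 0.1575]
ee_rot: [0.002, 0.05, 0.999, -0.0]
contact_force: [0.8, -1.4, 0.5]
width: 0.051
gripper_force: 0.0
```

```bash
python3 -c "
from h import *
go(450,-21,49,84.2)"
```

```text
clk 7.45 pos [450.3 -20.9 157.5] phi 84.3 tilt [ 0.003 -0.001] shift mm [ 6.000e-01 -1.000e-01  1.085e+02] az 0.1 w 51.0 q [-0.2   0.15  1.88  0.    1.12 -1.67]
```

Request:
servo_tool(series="0 0 0.03 0 0 0 0.4; 0 0 0.06 0 0 0 0.4; 0 0 0.09 0 0 0 0.4; 0 0 0.107 0 0 0 0.4; 0 0 0.107 0 0 0 0.4")

```text
clock: 7.95
position: [0.449, -0.0192, 0.048]
ee_rot: [-0.002, 0.051, 0.999, 0.0]
contact_force: [-1.1, 0.4, -0.6]
width: 0.051
gripper_force: 0.0
```

Request:
servo_tool(series="0 0 0 0 0 0 0.7; 0 0 0 0 0 0 1; 0 0 0 0 0 0 1; 0 0 0 0 0 0 1; 0 0 0 0 0 0 1", squeeze=40)

```text
clock: 8.45
position: [0.4516, -0.0196, 0.0503]
ee_rot: [0.002, 0.051, 0.999, -0.0]
contact_force: [-0.5, -0.2, 6.5]
width: 0.0253
gripper_force: 45.3
```

```bash
python3 -c "
from h import *
go(673,-14,130,79.3)"
```

```text
clk 8.45 pos [451.6 -19.6  50.3] phi 84.2 tilt [ 0.004 -0.001] shift mm [-220.    27.9  -78.8] az 4.9 w 25.3 q [-0.2   0.28  2.03  0.    0.83 -1.67]
```

Request:
servo_tool(series="0 0 -0.015 0 0 0 1; 0 0 -0.04 0 0 0 1; 0 0 -0.07 0 0 0 1; -0.03 0.004 -0.085 0 0 1 1; -0.07 0.009 -0.085 0 0 2 1")

```text
clock: 8.95
position: [0.5209, -0.0174, 0.1367]
ee_rot: [0.002, 0.069, 0.998, -0.0]
contact_force: [0.2, -0.3, -2.3]
width: 0.0251
gripper_force: 44.3
```

Request:
servo_tool(series="-0.04 0.005 0 0 0 1 1; -0.08 0.01 0 0 0 2 1; -0.12 0.016 0 0 0 2.9 1; -0.147 0.018 0 0 0 2.9 1; -0.147 0.018 0 0 0 2.9 1")

```text
clock: 9.45
position: [0.6724, -0.0199, 0.1329]
ee_rot: [0.001, 0.093, 0.996, 0.0]
contact_force: [0.2, -0.5, -3.4]
width: 0.0255
gripper_force: 44.1
```

```bash
python3 -c "
from h import *
go(673,-14,60,79.3)
im=eyes.get_image('side'); cv2.imwrite('pics/s3.png',im[130:430,250:600,::-1])"
```

```text
clk 9.45 pos [672.4 -19.9 132.9] phi 79.3 tilt [ 0.003 -0.   ] shift mm [ 0.7  5.9 72.9] az 0.0 w 25.5 q [-0.13  0.48  1.43  0.    1.23 -1.52]
```

View pics/s3.png

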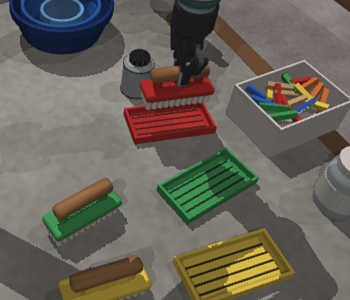

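The red brush hangs level above its tray, at crop px (175,95). I'll shift 6 mm along tool y and descend.

Request:
servo_tool(series="0 0.006 0.015 0 0 0 1; 0 0.006 0.035 0 0 0 1; 0 0.006 0.055 0 0 0 1; 0 0.006 0.068 0 0 0 1; 0 0.006 0.074 0 0 0 1")

```text
clock: 10.0
position: [0.6677, -0.0135, 0.0583]
ee_rot: [-0.002, 0.093, 0.996, 0.0]
contact_force: [0.1, -0.1, -2.6]
width: 0.0252
gripper_force: 44.1
```

Request:
servo_tool(series="0 0 0.001 0 0 0 1; 0 0 0.003 0 0 0 1; 0 0 0.004 0 0 0 1; 0 0 0.005 0 0 0 1; 0 0 0.005 0 0 0 1")

```text
clock: 10.5
position: [0.6702, -0.0138, 0.0555]
ee_rot: [0.001, 0.093, 0.996, 0.0]
contact_force: [-0.7, 0.2, -1.8]
width: 0.0249
gripper_force: 44.2
```

```bash
python3 -c "
from h import *
go(673,-14,54,79.3)"
```

```text
clk 10.5 pos [670.2 -13.8  55.5] phi 79.3 tilt [ 0.001 -0.   ] shift mm [-2.8  0.3  1.5] az -0.0 w 24.9 q [-0.12  0.54  1.53  0.    1.07 -1.51]
```

Request:
servo_tool(series="0 0 0.001 0 0 0 1; 0 0 0.002 0 0 0 1; 0 0 0.003 0 0 0 1; 0 0 0.003 0 0 0 1")

```text
clock: 10.9
position: [0.6702, -0.0139, 0.0554]
ee_rot: [0.001, 0.093, 0.996, -0.0]
contact_force: [-4.7, -0.2, 12.9]
width: 0.0253
gripper_force: 46.0
```

Contact made. I'll release, rise and head for green.

Request:
servo_tool(series="0 0 0 0 0 0 0.6; 0 0 0 0 0 0 0.5; 0 0 0 0 0 0 0.45; 0 0 0 0 0 0 0.4; 0 0 -0.02 0 0 0 0.4")

```text
clock: 11.4
position: [0.6675, -0.0135, 0.0688]
ee_rot: [-0.003, 0.093, 0.996, 0.0]
contact_force: [-0.0, -0.3, 0.8]
width: 0.0508
gripper_force: 0.0
```

Request:
servo_tool(series="0 0 -0.04 0 0 0 0.4; 0 0 -0.085 0 0 0 0.4; 0.04 -0.03 -0.085 0 0 -7 0.4; 0.08 -0.06 -0.085 0 0 -15 0.4; 0.12 -0.09 -0.085 0 0 -23 0.4")

```text
clock: 11.9
position: [0.5339, -0.0804, 0.1569]
ee_rot: [0.0, -0.111, 0.994, -0.0]
contact_force: [0.2, -0.9, 0.2]
width: 0.0515
gripper_force: 0.0
```

```bash
python3 -c "
from h import *
go(412.3,-168,160,102.3)"
```

```text
clk 11.9 pos [533.9 -80.4 156.9] phi 102.7 tilt [ 0. -0.] shift mm [137.9 -58.8  -3.1] az 0.4 w 51.5 q [-0.28  0.28  1.7  -0.    1.17 -2.07]
```

Request:
servo_tool(series="0.04 -0.017 0 0 0 0.4 0.4; 0.08 -0.034 0 0 0 0.4 0.4; 0.115 -0.05 0 0 0 0.4 0.4; 0.138 -0.059 0 0 0 0.4 0.4; 0.138 -0.059 0 0 0 0.4 0.4")

```text
clock: 12.4
position: [0.4103, -0.1678, 0.1567]
ee_rot: [-0.001, -0.102, 0.995, 0.0]
contact_force: [1.0, 0.5, -0.3]
width: 0.0515
gripper_force: 0.0
```

```bash
python3 -c "
from h import *
go(412.3,-168,49.5,102.3)"
```

```text
clk 12.4 pos [ 410.3 -167.8  156.7] phi 101.7 tilt [-0.002  0.   ] shift mm [ -2.1  -0.6 107.2] az -0.6 w 51.5 q [-0.54  0.14  1.89 -0.    1.12 -2.32]
```

Request:
servo_tool(series="-0.001 0 0.03 0 0 0 0.4; -0.001 0 0.06 0 0 0 0.4; -0.001 0 0.09 0 0 0 0.4; -0.001 0 0.107 0 0 0 0.4; -0.001 0 0.107 0 0 0 0.4")

```text
clock: 12.9
position: [0.413, -0.1653, 0.0477]
ee_rot: [-0.002, -0.104, 0.995, 0.002]
contact_force: [-0.6, -0.3, 0.1]
width: 0.0511
gripper_force: 0.0
```

Request:
servo_tool(series="0 0 0 0 0 0 0.7; 0 0 0 0 0 0 1; 0 0 0 0 0 0 1; 0 0 0 0 0 0 1; 0 0 0 0 0 0 1")

```text
clock: 13.4
position: [0.4149, -0.167, 0.0507]
ee_rot: [0.001, -0.104, 0.995, -0.001]
contact_force: [0.4, 1.3, 3.1]
width: 0.0255
gripper_force: 41.9
```

```bash
python3 -c "
from h import *
go(660,-186,135,100.5)"
```

```text
clk 13.4 pos [ 414.9 -167.    50.7] phi 101.9 tilt [ 0.003 -0.001] shift mm [-236.1  -69.2  -83.6] az 1.4 w 25.5 q [-0.54  0.27  2.04  0.    0.83 -2.32]
```

Request:
servo_tool(series="0 0 -0.015 0 0 0 1; 0 0 -0.045 0 0 0 1; 0 0 -0.085 0 0 0 1; -0.03 -0.01 -0.085 0 0 0 1; -0.07 -0.022 -0.085 0 0 0 1")

```text
clock: 13.9
position: [0.4863, -0.174, 0.1366]
ee_rot: [0.0, -0.103, 0.995, -0.001]
contact_force: [-0.1, -0.4, -2.7]
width: 0.0254
gripper_force: 41.1
```

Request:
servo_tool(series="-0.04 -0.011 0 0 0 1 1; -0.08 -0.022 0 0 0 1 1; -0.12 -0.034 0 0 0 1 1; -0.15 -0.044 0 0 0 1 1; -0.165 -0.048 0 0 0 1 1")

```text
clock: 14.4
position: [0.6608, -0.1872, 0.1337]
ee_rot: [0.0, -0.095, 0.995, -0.0]
contact_force: [-1.3, 0.3, -2.8]
width: 0.0253
gripper_force: 41.1
```

```bash
python3 -c "
from h import *
go(660,-186,59,100.5)
print(manip.get_state()['gripper_force'])"
```

```text
clk 14.4 pos [ 660.8 -187.2  133.7] phi 100.9 tilt [ 0.001 -0.   ] shift mm [ 0.6  1.3 74.7] az 0.4 w 25.3 q [-0.38  0.5   1.39 -0.    1.25 -2.14]
41.100332736968994
```

Request:
servo_tool(series="0 0.001 0.015 0 0 0 1; 0 0.001 0.035 0 0 0 1; 0 0.001 0.055 0 0 0 1; 0 0.001 0.068 0 0 0 1; 0 0.001 0.074 0 0 0 1")

```text
clock: 14.9
position: [0.6567, -0.1854, 0.0588]
ee_rot: [-0.002, -0.095, 0.995, 0.001]
contact_force: [0.8, 0.0, -2.3]
width: 0.0253
gripper_force: 41.0
```

Request:
servo_tool(series="0 0 0.001 0 0 0 1; 0 0 0.003 0 0 0 1; 0 0 0.005 0 0 0 1; 0 0 0.006 0 0 0 1; 0 0 0.006 0 0 0 1")

```text
clock: 15.4
position: [0.6585, -0.186, 0.0558]
ee_rot: [0.001, -0.095, 0.995, -0.0]
contact_force: [-0.7, 0.3, -0.3]
width: 0.0253
gripper_force: 41.4
```

Request:
servo_tool(series="0 0 0.001 0 0 0 1; 0 0 0.002 0 0 0 1; 0 0 0.002 0 0 0 1")

```text
clock: 15.7
position: [0.6585, -0.1859, 0.0558]
ee_rot: [0.001, -0.095, 0.995, -0.001]
contact_force: [-3.1, 1.3, 10.1]
width: 0.0254
gripper_force: 42.6
```

Request:
servo_tool(series="0 0 0 0 0 0 0.6; 0 0 0 0 0 0 0.5; 0 0 0 0 0 0 0.45; 0 0 0 0 0 0 0.4; 0 0 -0.02 0 0 0 0.4")

```text
clock: 16.2
position: [0.6559, -0.185, 0.0698]
ee_rot: [-0.003, -0.095, 0.995, 0.002]
contact_force: [0.1, 0.9, -0.2]
width: 0.0509
gripper_force: 0.0
```

Request:
servo_tool(series="0 0 -0.04 0 0 0 0.4; 0 0 -0.085 0 0 0 0.4; 0.03 -0.03 -0.085 0 0 4 0.4; 0.06 -0.06 -0.085 0 0 9 0.4; 0.09 -0.09 -0.085 0 0 13.5 0.4")

```text
clock: 16.7
position: [0.5862, -0.292, 0.1582]
ee_rot: [0.0, 0.024, 1.0, -0.0]
contact_force: [0.3, -0.5, 0.6]
width: 0.0512
gripper_force: 0.0
```

```bash
python3 -c "
from h import *
go(393,-306,160,87)"
```

```text
clk 16.7 pos [ 586.2 -292.   158.2] phi 87.3 tilt [ 0.001 -0.001] shift mm [192.3 -23.2  -1.9] az 0.3 w 51.2 q [-0.57  0.44  1.44 -0.    1.26 -2.09]
```

Request:
servo_tool(series="0.04 -0.005 0 0 0 0.3 0.4; 0.085 -0.01 0 0 0 0.3 0.4; 0.13 -0.016 0 0 0 0.3 0.4; 0.17 -0.02 0 0 0 0.3 0.4; 0.192 -0.023 0 0 0 0.3 0.4")

```text
clock: 17.2
position: [0.3905, -0.3047, 0.1576]
ee_rot: [-0.001, 0.026, 1.0, 0.001]
contact_force: [0.1, -1.5, 0.5]
width: 0.0508
gripper_force: 0.0
```

```bash
python3 -c "
from h import *
go(393,-306,49.5,87)"
```

```text
clk 17.2 pos [ 390.5 -304.7  157.6] phi 87.0 tilt [-0.002  0.001] shift mm [ -2.8  -1.3 108.1] az 0.0 w 50.8 q [-0.8   0.21  1.79 -0.    1.14 -2.32]
```

Request:
servo_tool(series="-0.001 -0.001 0.03 0 0 0 0.4; -0.001 -0.001 0.06 0 0 0 0.4; -0.001 -0.001 0.09 0 0 0 0.4; -0.001 -0.001 0.108 0 0 0 0.4; -0.001 -0.001 0.108 0 0 0 0.4")

```text
clock: 17.7
position: [0.3932, -0.3049, 0.0474]
ee_rot: [-0.002, 0.025, 1.0, 0.002]
contact_force: [-0.5, 0.0, 0.2]
width: 0.0516
gripper_force: 0.0
```

Request:
servo_tool(series="0 0 0 0 0 0 0.7; 0 0 0 0 0 0 1; 0 0 0 0 0 0 1; 0 0 0 0 0 0 1; 0 0 0 0 0 0 1")

```text
clock: 18.2
position: [0.3955, -0.3071, 0.0508]
ee_rot: [0.001, 0.025, 1.0, -0.001]
contact_force: [-0.4, 0.3, 3.4]
width: 0.0254
gripper_force: 45.9
```

```bash
python3 -c "
from h import *
go(608,-346,135,86.9)"
```

```text
clk 18.2 pos [ 395.5 -307.1   50.8] phi 87.1 tilt [ 0.002 -0.002] shift mm [-214.3  -28.3  -83.7] az 0.2 w 25.4 q [-0.8   0.34  1.92  0.    0.88 -2.32]
```

Request:
servo_tool(series="0 0 -0.015 0 0 0 1; 0 0 -0.045 0 0 0 1; 0 0 -0.085 0 0 0 1; -0.03 -0.004 -0.085 0 0 0 1; -0.07 -0.009 -0.085 0 0 0 1")

```text
clock: 18.7
position: [0.4638, -0.3192, 0.1367]
ee_rot: [0.0, 0.026, 1.0, -0.001]
contact_force: [0.1, 0.1, -2.1]
width: 0.0257
gripper_force: 45.2
```

Request:
servo_tool(series="-0.04 -0.005 0 0 0 0 1; -0.08 -0.01 0 0 0 0 1; -0.12 -0.016 0 0 0 0 1; -0.144 -0.019 0 0 0 0 1; -0.144 -0.019 0 0 0 0 1")

```text
clock: 19.2
position: [0.6103, -0.3456, 0.1336]
ee_rot: [0.001, 0.025, 1.0, -0.0]
contact_force: [-0.7, -0.1, -2.6]
width: 0.0253
gripper_force: 45.1
```

```bash
python3 -c "
from h import *
go(609,-346,60,86.9)
print(manip.get_state()['gripper_force'])"
```

```text
clk 19.2 pos [ 610.3 -345.6  133.6] phi 87.2 tilt [ 0.002 -0.   ] shift mm [ 1.4 -0.5 73.6] az 0.3 w 25.3 q [-0.61  0.52  1.35  0.    1.26 -2.14]
45.1249498128891
```

Request:
servo_tool(series="0 0 0.015 0 0 0 1; 0 0 0.035 0 0 0 1; 0 0 0.055 0 0 0 1; 0 0 0.068 0 0 0 1; 0 0 0.074 0 0 0 1")

```text
clock: 19.7
position: [0.6054, -0.3445, 0.059]
ee_rot: [-0.002, 0.025, 1.0, 0.001]
contact_force: [-0.2, 0.4, -2.4]
width: 0.0249
gripper_force: 45.1
```

Request:
servo_tool(series="0 0 0.001 0 0 0 1; 0 0 0.003 0 0 0 1; 0 0 0.005 0 0 0 1; 0 0 0.006 0 0 0 1; 0 0 0.006 0 0 0 1")

```text
clock: 20.2
position: [0.6075, -0.3456, 0.0559]
ee_rot: [0.001, 0.025, 1.0, -0.0]
contact_force: [-1.1, 1.1, 1.8]
width: 0.0254
gripper_force: 45.5
```

Request:
servo_tool(series="0 0 0.001 0 0 0 1; 0 0 0.002 0 0 0 1; 0 0 0.002 0 0 0 1")

```text
clock: 20.5
position: [0.6076, -0.3455, 0.0558]
ee_rot: [0.001, 0.025, 1.0, -0.001]
contact_force: [-2.3, 2.2, 9.3]
width: 0.025
gripper_force: 46.6
```

Contact. I'll release, rise and retreat so I can check everything.

Request:
servo_tool(series="0 0 0 0 0 0 0.6; 0 0 0 0 0 0 0.5; 0 0 0 0 0 0 0.45; 0 0 0 0 0 0 0.4; 0 0 -0.02 0 0 0 0.4")

```text
clock: 21.0
position: [0.6051, -0.3439, 0.0696]
ee_rot: [-0.003, 0.025, 1.0, 0.002]
contact_force: [-0.7, 1.0, -0.0]
width: 0.0509
gripper_force: 0.0
```

Request:
servo_tool(series="0 0 -0.04 0 0 0 0.4; 0 0 -0.085 0 0 0 0.4; 0.04 0 -0.1 0 0 0 0.4; 0.085 0 -0.1 0 0 0 0.4; 0.125 0 -0.1 0 0 0 0.4")

```text
clock: 21.5
position: [0.4809, -0.3389, 0.1734]
ee_rot: [0.0, 0.025, 1.0, -0.0]
contact_force: [-0.3, -0.5, -0.3]
width: 0.0512
gripper_force: 0.0
```

Request:
servo_tool(series="0.04 0 0 0 0 0 0.4; 0.085 0 0 0 0 0 0.4; 0.13 0 0 0 0 0 0.4; 0.16 0 0 0 0 0 0.4; 0.18 0 0 0 0 0 0.4")

```text
clock: 22.0
position: [0.3002, -0.3291, 0.1728]
ee_rot: [-0.0, 0.026, 1.0, 0.0]
contact_force: [-0.1, 0.7, -0.3]
width: 0.0514
gripper_force: 0.0
```

```bash
python3 - <<'E'
from h import *
im=eyes.get_image('top'); cv2.imwrite('pics/tf.png',im[:,:,::-1]); cv2.imwrite('pics/sf.png',eyes.get_image('side')[:,:,::-1])
for c in('red','yellow','green'): print(c,[rect('top',k,.02) for k in blobs(im,c)])
print([rect('top',k,.075) for k in blobs(im,'wood')if 300<cv2.contourArea(k)<2500])
print('bowl',[rect('top',k,.07) for k in blobs(im,'pale')]); print('large',rect('top',blobs(im,'blue')[0],.09))
go(0,0,0,90)
E
```

```text
red [array([673.1, -13.8, 177.1,  86.3, -10.8])]
yellow [array([ 607.5, -345.8,  177.6,   90.9,   -3.1])]
green [array([ 660.7, -185.5,  177.2,   89.7,   10.7])]
[array([669.1, -14.7, 118.7,  26.8, -10.6]), array([ 604.6, -344.6,  114. ,   24.6,   -1.9]), array([ 655.6, -186.9,  113.4,   24.3,   11.2]), array([971.6, -99.5,  69.1,  54.6, -84.2]), array([902.2, -80.8,  65. ,  60.3, -15.7])]
bowl [array([578. , 371. , 111.5, 106.8, -41. ])]
large [578.1 374.  257.8 250.2  60.1]
clk 22.1 pos [ 300.2 -329.1  172.8] phi 87.0 tilt [-0.001  0.001] shift mm [317.1 312.6 173.4] az -3.0 w 51.1 q [-0.99  0.13  1.86 -0.    1.16 -2.5 ]
```

View pics/tf.png

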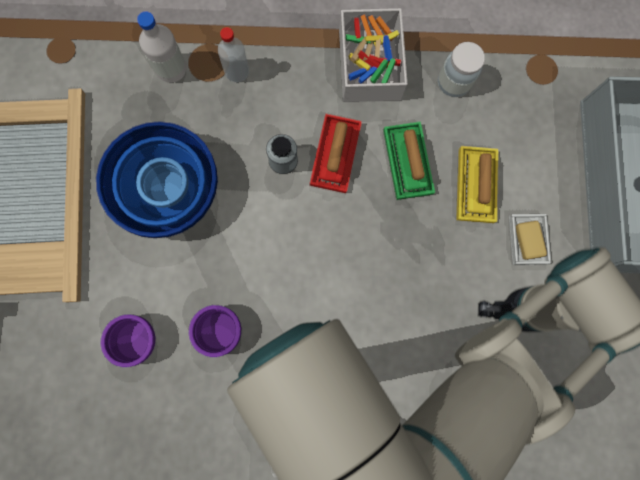

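View pics/sf.png

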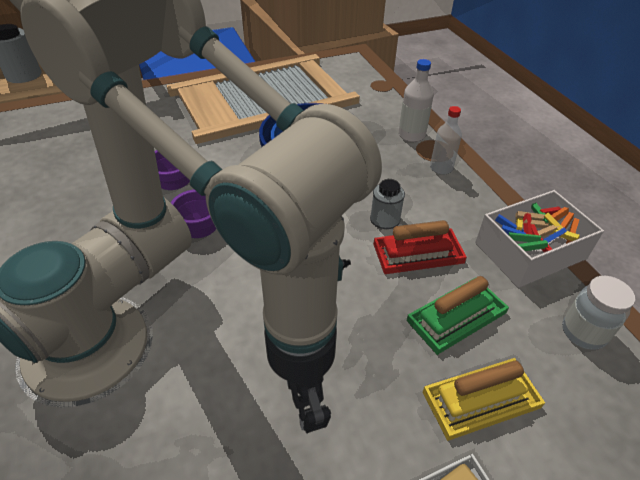

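The brushes lie flat in their trays at top px (338,147), (415,155) and (486,178), all within about 6 mm of centre. The bowl sits level in the mid basin at (162,181), and the tin and basins haven't moved. I'm handing the job in.

```bash
python3 -c "
from rig import manip
print(manip.sign_off())"
```

```text
the job is handed in; nothing more can be done
None
```

I've handed the job in: in the last pictures each brush lies flat within about 6 mm of the centre of its own tray, the bowl stands level about 5 mm from the mid-blue basin's centre, and the stack and tin look unmoved; sign-off returned no verdict.

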